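# Open the blue-lidded sample bucket

## Robot

A 7-joint arm with a two-finger parallel gripper is mounted at the origin on the work surface. World frame = base frame: x ahead of the robot, y to its left, z up, the work surface at z = 0. Lengths are in m, angles in degrees, forces in N, time in s.
With the tool pointing down it reaches from about 0.425 to 0.875 m from the base axis. Payload 4.7 kg.
Tool frame: the origin (TCP) lies at the very end of the fingers, on their centre line; the grasp point (between the pads) lies 19 mm behind it; z points along the fingers, y is the line along which they close (so a half turn about z gives the same grasp; the last joint's range is limited). The gripper opens to 87 mm and grips with 3 to 60 N. Pads are 19 mm wide; open, the fingers measure 117 mm over their backs; the gripper's body (75 mm by 190 mm) begins 51 mm behind the grasp point.
Start: joints at [73.803, 18.392, -4.016, 83.108, 1.295, 78.541, -3.26], TCP at [0.19, -0.622, 0.223] pointing down, gripper open.
Joint ranges: [-163.93, 163.93], [-17.29, 119.83], [-79.2, 71.16], [3.27, 140.29], [-89.18, 269.18], [5.43, 117.66], [-154.24, 154.24]. Speed limits (degrees/s): [147.25, 147.25, 180, 180, 180, 180, 180].

## Interface

Orientations are given as [roll, pitch, yaw] about the fixed x, y, z axes, in that order (R = Rz(yaw) Ry(pitch) Rx(roll)).
In Python, from cell import get_obs, read_camera, sign_off, silhouettes gives the robot as it stands.
- The arm moves only by the tool play_rows, never from a script. Its argument "steps" is a list that holds one entry, the list of rows, each a list of 7 numbers: the shift along the tool's x, y, z in m, then the turn, a rotation vector about the tool's x, y, z in rad, then the finger opening in m, from 0 to 0.087. A call has 1 to 12 rows; each row shifts and turns the commanded pose from where the row before left it, along the tool's axes as they then stand; what a row does not reach is not made up. A row lasts 1/10 s, in which the tool goes at most 50 mm and 8.59 degrees, less where a joint would pass 70% of its speed; a pose out of reach is approached as far as the arm can. A call is refused whole if a number of a shift passes 0.05 or a number of a turn 0.15, either way. A call with a gripper value outside its range is refused whole. The fingers move at their own pace and stop on an object; "force" is the grip in N (left out, the last holds). Time passes only in rows, so rows that do not move let the fingers close. It gives the time, the measured TCP pose, the force, the opening and the grip force at its end, in the units of the state.
- get_obs(): the state, without advancing time (a new reading comes with each control period).
- read_camera(name): name is "side" or "top" or "wrist"; returns a dict with "frame" (384x512x3 uint8, red, green, blue), "intrinsics" (3x3 intrinsics, pixels), "k1" (the pictures are not rectified: a ray, as slopes to the right and down, at radius r is drawn at 1 + k1 r^2 times it, then the intrinsics apply), "view" (4x4, takes a point from world to camera coordinates). Camera axes: x right, y up, looking along -z (the intrinsics and any distortion apply to the point x, -y, -z); pixel columns grow to the right and rows downward; lengths in m; the calibration is good to about 2 mm. A picture is of the moment at which its call begins. There is no depth.
- sign_off(): hands the job in; it is judged then, once.
Trained networks look in the newest picture that a camera, given by its name, has taken for a name from the list of things; names that differ only in an ending like _2 or _b are one class to them, and where a whole thing is asked for, a point or a joint stands for the part that bears it (a point fixed in the world has none). Each returns a list of dicts, best first, with "p" (0 to 1); they miss things now and then, are a little off and sometimes report something else, mostly with a low value. They report only what shows in the picture. A call takes as long as a camera call.
- silhouettes(camera, name): "pixels" (384x512 bool, what is visible of it) and "extent" ([left, top, right, bottom] in pixels, round what is visible of it).
The state is a dict: "time_s": time; "qpos": joint angles; "joint_velocities": joint speeds; "effort": joint torques, N m; "tool_pos": TCP position; "tool_rot": TCP orientation; "force": force on the tool from outside, world axes, zero at the start; "wrist_torque": the same for the moment, N m; "grip_width": finger opening in m; "grasp_force": force on a finger pad.
Only numpy, scipy, OpenCV 4.12 (cv2) and the standard library are available. Lean on these libraries where they do the work, as an engineer would, in place of code of your own. Each camera call takes 0.05 s, during which the arm holds its last target. There are 200 camera calls.

## Task

The samples in the foam bucket with the dark blue lid are wanted next. Lift the blue lid off by its knob and lay it in the empty shallow white tray, flat and knob up, setting it down gently rather than dropping it. Leave its bucket standing where it is, and do not disturb the orange-lidded bucket.

Things in the scene. Friction and masses are not known exactly. Their poses are not given: they have to be found in the camera images.
- lid_blue: Loose round dark blue lid, 130 to 250 g. Origin: centre of its underside, z up. Upwards from there: pale plug 120 mm wide, 10 mm tall, inside the bucket's mouth with 4 mm play; flange 144 mm wide, z 10 to 20 mm, resting on the rim; central upright white cylindrical knob 28 mm wide, z 20 to 60 mm (low 44 mm collar at its foot). Held by its weight only; any yaw will do.
- bucket_blue: Pale grey round foam bucket under the blue lid, loose on the bench, about 0.9 kg; 124 mm wide at the foot, 148 mm at the rim, 120 mm tall, wall 10 mm. In it a metal block of capped tubes, all more than 40 mm below the rim. Origin: centre of its underside, z up. The seated lid's origin is 110 mm above it.
- lid_orange: Bystander: lid of a second, equal bucket; same as the blue lid but orange, seated on its bucket (origin 110 mm above the bench, knob top 170 mm above the bench). To be left alone.
- tray_in (a point): Centre of the inner floor of the fixed, empty, square white tray, 4 mm above the bench; x, y along its sides (turned up to 15 degrees), z up. 220 mm outside, 212 mm inside, walls 8 mm high above this floor. The lid's plug stands on the floor, its flange clearing the walls by 2 mm. Tray and buckets stand side by side in any order.

How it is judged (in metres and radians):
On the way:
1. the blue lid is lifted clear of its bucket (z of lid_blue in the frame of bucket_blue above 0.13 m), for 0.2 s.
At the end, for the whole second after the job is handed in: The blue lid rests flat on the white tray's inner floor (centre within 50 mm of the tray's along each side, underside within 5 mm of the floor), knob up within 10 degrees; its bucket stands upright (6 degrees) within 30 mm, and the orange lid within 20 mm, of where they were (x of lid_blue in the frame of tray_in between -0.05 and 0.05 m and y of lid_blue in the frame of tray_in between -0.05 and 0.05 m and z of lid_blue in the frame of tray_in between -0.004 and 0.005 m and angle between lid_blue's own z axis and vertical below 0.17 rad and linear speed of lid_blue below 0.02 m/s and angle between bucket_blue's own z axis and vertical below 0.1 rad and distance of bucket_blue from where it was at the start of the episode below 0.03 m and distance of lid_orange from where it was at the start of the episode below 0.02 m); the robot touches nothing.
It fails at once if the blue lid is dropped: let go more than 30 mm above the tray floor away from its bucket (contact force between lid_blue and anything else below 0.005 N and z of lid_blue in the frame of tray_in above 0.03 m and horizontal distance between lid_blue and bucket_blue above 0.03 m).
It fails at once if the blue lid's bucket is tipped by more than 15 degrees or shifted by more than 30 mm (angle between bucket_blue's own z axis and vertical above 0.26 rad or distance of bucket_blue from where it was at the start of the episode above 0.03 m).
It fails at once if the orange lid is moved by more than 20 mm (distance of lid_orange from where it was at the start of the episode above 0.02 m).
It also fails if it takes over 35 s, if anything falls off the work surface, if the arm or the gripper's body presses on something with over 40 N, if the wrist force passes 120 N, or if a joint passes its speed limit or range.

## Working session

There is one attempt and no reset: what is moved stays moved. The work goes in short steps, Python scripts to look and compute and a tool call to move; the robot and the scene stay as the last step left them, time stands still between calls to the robot, and variables do not carry over. Pictures are saved under pics/ and viewed, at most 10 in all, crops included, and the job is handed in when it is done.

Besides the shell and the picture viewer there is one more tool, called after ">>>" in YAML: its name, and indented under it one key for each argument. play_rows: Moves the arm, as the interface text tells. Its arguments: {"type":"object","properties":{"steps":{"type":"array","items":{"type":"array","items":{"type":"array","items":{"type":"number"}}}},"force":{"type":"number"}},"required":["steps"]}

```bash
mkdir -p pics
cat > h.py <<'E'
import numpy as np, cv2
from cell import *
def ray(c,u,v):
    K=np.array(c["intrinsics"]);V=np.array(c["view"])
    p=cv2.undistortPoints(np.array([[[u,v]]],float),K,np.array([c["k1"],0,0,0,0.]))[0,0] if False else None
    d=np.array([(u-K[0,2])/K[0,0],(v-K[1,2])/K[1,1]]);s=d.copy()
    for _ in range(20): s=d/(1+c["k1"]*(s@s))
    R=V[:3,:3];o=-R.T@V[:3,3]
    return o,R.T@np.array([s[0],-s[1],-1])
def at(c,u,v,z):
    o,r=ray(c,u,v);return o+r*(z-o[2])/r[2]
def proj(c,P):
    K=np.array(c["intrinsics"]);V=np.array(c["view"])
    p=V[:3,:3]@np.array(P)+V[:3,3];s=np.array([p[0],-p[1]])/-p[2]
    s=s*(1+c["k1"]*(s@s));return K[0,0]*s[0]+K[0,2],K[1,1]*s[1]+K[1,2]
def save(c,n): cv2.imwrite(f"pics/{n}.png",cv2.cvtColor(c["frame"],cv2.COLOR_RGB2BGR))
E
python3 - <<'E'
from h import *
o=get_obs();print({k:np.round(o[k],3) for k in("time_s","tool_pos","tool_rot","grip_width")})
cs=[]
for n in("top","side"):
    c=read_camera(n);cs.append(c["frame"]);V=np.array(c["view"]);print(n,np.round(-V[:3,:3].T@V[:3,3],3),c["k1"])
    for t in("lid_blue","lid_orange","bucket_blue","tray_in"):
        for s in silhouettes(n,t)[:3]:
            m=s["pixels"];v,u=np.nonzero(m)
            z={"lid_blue":.13,"lid_orange":.13,"bucket_blue":.1,"tray_in":.004}[t]
            print(t,round(s["p"],2),np.round(s["extent"]),m.sum(),np.round(at(c,u.mean(),v.mean(),z),3))
    save(c,n)
i=cv2.resize(np.hstack(cs),(800,300));cv2.imwrite("pics/both.png",i[:,:,::-1])
E
```

```text
{'time_s': np.float64(0.0), 'tool_pos': array([ 0.19 , -0.621,  0.221]), 'tool_rot': array([-1.7989e+02,  6.0000e-03,  1.7009e+01]), 'grip_width': np.float64(0.087)}
top [0.36  0.    0.989] -0.06958389893894808
lid_blue 0.9 [113. 132. 173. 189.] 2603 [0.567 0.273 0.13 ]
lid_orange 0.64 [228. 134. 289. 197.] 2773 [ 0.56  -0.006  0.13 ]
bucket_blue 0.74 [146. 157. 178. 196.] 363 [0.53  0.217 0.1  ]
tray_in 0.97 [317. 146. 402. 227.] 6278 [ 0.535 -0.279  0.004]
side [0.284 0.663 0.669] 0.02707755511688142
lid_blue 0.83 [153. 234. 227. 292.] 3608 [0.566 0.282 0.13 ]
lid_orange 0.77 [218. 160. 278. 202.] 1759 [0.558 0.006 0.13 ]
bucket_blue 0.87 [154. 271. 229. 327.] 2081 [0.525 0.339 0.1  ]
tray_in 0.58 [252. 137. 330. 190.] 2598 [ 0.523 -0.288  0.004]
```

View pics/top.png

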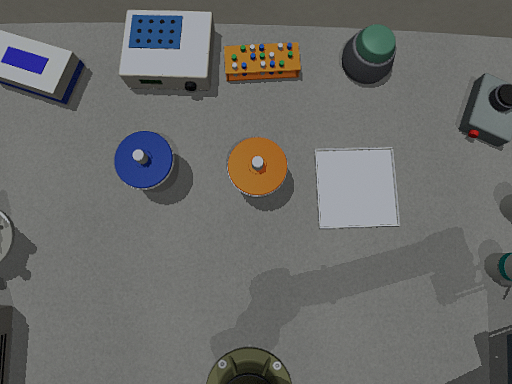

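View pics/side.png

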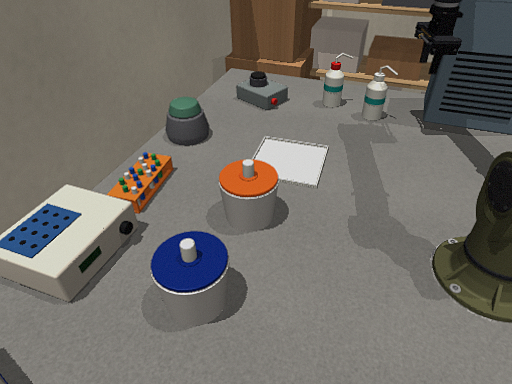

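The top view shows the blue lid at about (144,160) with its knob at (139,156), the orange lid at (258,166) and the tray at (358,188). The side view agrees. Next I'll refine the knob and tray positions.

Run:
```python
from h import *
L=[]
for n in("top","side"):
    c=read_camera(n);f=c["frame"].astype(int)
    m=silhouettes(n,"lid_blue")[0]["pixels"]
    b=((f[...,2]-f[...,0]>40)&m).astype(np.uint8)
    cnt=max(cv2.findContours(b,cv2.RETR_EXTERNAL,cv2.CHAIN_APPROX_NONE)[0],key=cv2.contourArea)
    h=cv2.convexHull(cnt)[:,0]
    P=np.array([at(c,u,v,.13)[:2] for u,v in h])
    ce,r=cv2.minEnclosingCircle(P.astype(np.float32));print(n,"flange",np.round(ce,4),round(r,4))
    w=((f.min(2)>120)&cv2.dilate(cv2.fillConvexPoly(b*0,h,1),None)[...].astype(bool)).astype(np.uint8)
    k=cv2.connectedComponentsWithStats(w);i=1+np.argmax(k[2][1:,4]);print("knob blob",k[2][i],np.round(k[3][i],1),np.round(at(c,*k[3][i],.165),3))
    if n=="top":
        t=silhouettes(n,"tray_in")[0]["pixels"].astype(np.uint8)
        R=cv2.minAreaRect(cv2.findContours(t,0,1)[0][0]);q=cv2.boxPoints(R);W=np.array([at(c,*p,.012)[:2] for p in q]);print("tray",W.round(3).tolist(),W.mean(0).round(4),np.linalg.norm(np.diff(W,axis=0),axis=1).round(3))
```

```text
top flange [0.5689 0.2727] 0.0715
knob blob [133 150  11  11  91] [137.6 154.5] [0.57  0.275 0.165]
tray [[0.638, -0.161], [0.653, -0.393], [0.433, -0.392], [0.421, -0.168]] [ 0.5363 -0.2785] [0.232 0.22  0.224]
side flange [0.569  0.2753] 0.0727
knob blob [180 238  15  12 139] [186.6 243.5] [0.573 0.27  0.165]
```

>>> play_rows:
  steps:
    - [[0.045,0,-0.02,0,0,0,0.087],[0.045,0,-0.02,0,0,0,0.087],[0.045,-0.02,-0.01,0,0,0,0.087],[0.045,-0.02,-0.01,0,0,0,0.087],[0.04,-0.03,0,0,0,0,0.087],[0.04,-0.03,0,0,0,0,0.087],[0.03,-0.04,0,0,0,0,0.087],[0.03,-0.04,0,0,0,0,0.087]]

```text
time_s: 1.55
tool_pos: [0.444, -0.3541, 0.2825]
tool_rot: [180.0, -0.0, 17.0]
force: [1.3, -0.7, 0.2]
grip_width: 0.0871
grasp_force: 0.0
```

>>> play_rows:
  steps:
    - [[0.022,-0.041,0,0,0,0,0.087],[0.022,-0.041,0,0,0,0,0.087],[0.022,-0.041,0,0,0,0,0.087],[0.022,-0.041,0,0,0,0,0.087],[0.022,-0.041,0,0,0,0,0.087],[0.022,-0.041,0,0,0,0,0.087],[0.022,-0.041,0,0,0,0,0.087],[0.022,-0.041,0,0,0,0,0.087],[0.022,-0.041,0,0,0,0,0.087],[0.022,-0.041,0,0,0,0,0.087],[0.022,-0.041,0,0,0,0,0.087],[0.022,-0.041,0,0,0,0,0.087]]

```text
time_s: 2.75
tool_pos: [0.5519, 0.1931, 0.2828]
tool_rot: [180.0, -0.1, 17.0]
force: [0.2, -0.8, -0.5]
grip_width: 0.087
grasp_force: 0.0
```

Run:
```python
from h import *
o=get_obs();print(np.round(o["tool_pos"],4),np.round(o["qpos"],1))
c=read_camera("wrist");save(c,"w1")
V=np.array(c["view"]);print(np.round(-V[:3,:3].T@V[:3,3],3))
s=silhouettes("wrist","lid_blue");print([(x["p"],x["extent"]) for x in s], proj(c,[.569,.274,.17]),proj(c,[.569,.274,.13]))
```

```text
[0.5519 0.1931 0.2828] [  15.    13.2  -43.5   86.3    9.1   84.2 -101.8]
[0.63  0.217 0.445]
[(0.94, [126.5, 66.8, 256.1, 199.5])] (np.float64(179.0212685897673), np.float64(147.80150134146183)) (np.float64(188.17832831806325), np.float64(142.14124373523583))
```

View pics/w1.png

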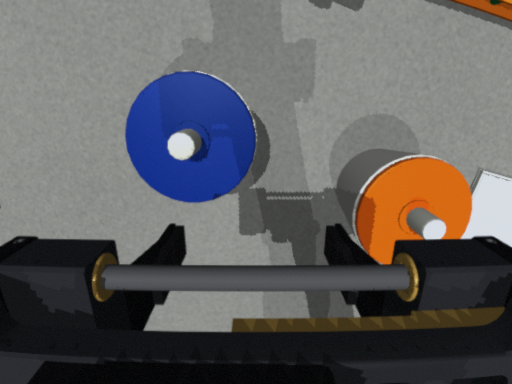

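The wrist view shows the knob top at about (181,146), against a predicted (179,148). That is within 3 mm, so I'll descend with a small correction.

>>> play_rows:
  steps:
    - [[0.021,-0.035,0,0,0,0,0.087],[0.02,-0.035,0,0,0,0,0.087],[0,0,0.03,0,0,0,0.087],[0,0,0.03,0,0,0,0.087],[0,0,0.03,0,0,0,0.087],[0,0,0.025,0,0,0,0.087],[0,0,0.015,0,0,0,0.087],[0,0,0.01,0,0,0,0.087],[0,0,0,0,0,0,0.087]]

```text
time_s: 3.75
tool_pos: [0.5701, 0.2699, 0.1416]
tool_rot: [180.0, 0.1, 17.0]
force: [0.1, -0.1, -0.2]
grip_width: 0.0872
grasp_force: 0.0
```

Run:
```python
from h import *
o=get_obs();print(np.round(o["tool_pos"],4),o["force"])
save(read_camera("wrist"),"w2")
```

```text
[0.5701 0.2699 0.1416] [ 0.12499366 -0.14868964 -0.16066711]
```

View pics/w2.png

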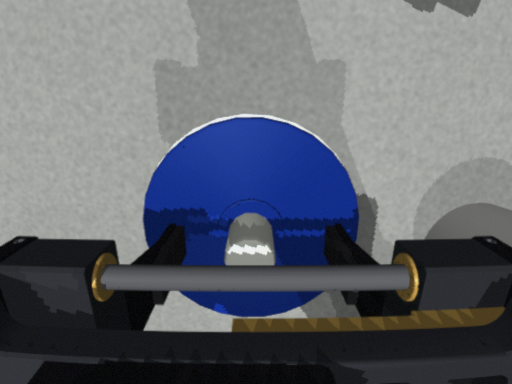

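The knob is between the fingers at column 250, and the fingers' mid-line is about 256, so it sits roughly 3 mm to the left. I'll shift, close and lift.

>>> play_rows:
  steps:
    - [[0,-0.003,0,0,0,0,0.087],[0,0,0,0,0,0,0.0],[0,0,0,0,0,0,0.0],[0,0,0,0,0,0,0.0],[0,0,0,0,0,0,0.0],[0,0,0,0,0,0,0.0],[0,0,0,0,0,0,0.0],[0,0,0,0,0,0,0.0]]
  force: 30

```text
time_s: 4.6
tool_pos: [0.5695, 0.2732, 0.1424]
tool_rot: [180.0, 0.0, 17.0]
force: [-0.3, -0.9, -0.0]
grip_width: 0.0391
grasp_force: 0.0
```

>>> play_rows:
  steps:
    - [[0,0,0,0,0,0,0.0],[0,0,0,0,0,0,0.0],[0,0,0,0,0,0,0.0],[0,0,0,0,0,0,0.0]]

```text
time_s: 5.0
tool_pos: [0.5695, 0.2732, 0.1424]
tool_rot: [180.0, 0.0, 17.0]
force: [0.0, -0.5, 0.1]
grip_width: 0.0275
grasp_force: 30.0
```

>>> play_rows:
  steps:
    - [[0,0,-0.005,0,0,0,0.0],[0,0,-0.01,0,0,0,0.0],[0,0,-0.015,0,0,0,0.0],[0,0,-0.02,0,0,0,0.0],[0,0,-0.025,0,0,0,0.0],[0,0,-0.025,0,0,0,0.0],[0,0,-0.025,0,0,0,0.0],[0,0,-0.015,0,0,0,0.0],[0,0,-0.01,0,0,0,0.0],[0,0,0,0,0,0,0.0]]

```text
time_s: 6.0
tool_pos: [0.5699, 0.2738, 0.2939]
tool_rot: [-180.0, -0.1, 17.0]
force: [0.5, 0.1, -2.8]
grip_width: 0.0269
grasp_force: 30.0
```

Run:
```python
from h import *
o=get_obs();print(np.round(o["tool_pos"],4),o["force"],o["wrist_torque"],o["grip_width"])
save(read_camera("side"),"s2")
```

```text
[0.5699 0.2738 0.2939] [ 0.52178204  0.105909   -2.77778901] [-0.01578679  0.02460448  0.01767184] 0.026851005029366624
```

View pics/s2.png

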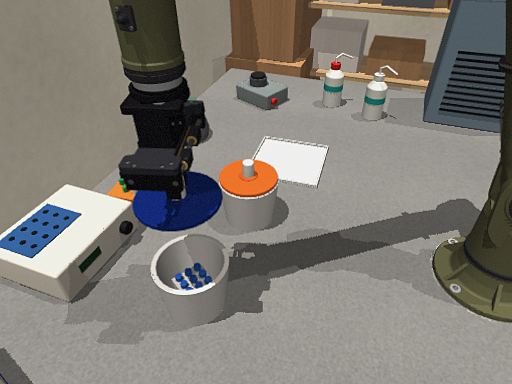

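The lid is held level and clear at about (178,198), and the bucket is standing in place. Now I'll carry it over to the tray.

>>> play_rows:
  steps:
    - [[-0.006,0.016,0,0,0,0,0.0],[-0.012,0.032,0,0,0,0,0.0],[-0.012,0.032,0,0,0,0,0.0],[-0.012,0.032,0,0,0,0,0.0],[-0.012,0.032,0,0,0,0,0.0],[-0.012,0.032,0,0,0,0,0.0],[-0.012,0.032,0,0,0,0,0.0],[-0.012,0.032,0,0,0,0,0.0],[-0.012,0.032,0,0,0,0,0.0],[-0.012,0.032,0,0,0,0,0.0],[-0.012,0.032,0,0,0,0,0.0],[-0.012,0.032,0,0,0,0,0.0]]

```text
time_s: 7.25
tool_pos: [0.5441, -0.1203, 0.2908]
tool_rot: [-179.9, 0.1, 17.0]
force: [0.7, 0.1, -2.6]
grip_width: 0.0273
grasp_force: 30.0
```

>>> play_rows:
  steps:
    - [[-0.012,0.032,0,0,0,0,0.0],[-0.012,0.032,0,0,0,0,0.0],[-0.012,0.032,0,0,0,0,0.0],[-0.012,0.032,0,0,0,0,0.0],[-0.006,0.016,0,0,0,0,0.0],[0,0,0.01,0,0,0,0.0],[0,0,0.03,0,0,0,0.0],[0,0,0.03,0,0,0,0.0],[0,0,0.03,0,0,0,0.0],[0,0,0.03,0,0,0,0.0],[0,0,0.02,0,0,0,0.0],[0,0,0,0,0,0,0.0]]

```text
time_s: 8.45
tool_pos: [0.5333, -0.2687, 0.1381]
tool_rot: [-179.6, 0.3, 17.2]
force: [-0.7, 0.0, -2.1]
grip_width: 0.0273
grasp_force: 30.0
```

Run:
```python
from h import *
o=get_obs();print(np.round(o["tool_pos"],4),o["force"],o["wrist_torque"],o["grip_width"])
c=read_camera("side");save(c,"s3")
for n in("side","wrist"):
  c=read_camera(n);print(n)
  for t,z in(("lid_blue",o["tool_pos"][2]-.012),("tray_in",.004)):
    for s in silhouettes(n,t)[:1]:
        v,u=np.nonzero(s["pixels"]);print(t,s["p"],at(c,u.mean(),v.mean(),z).round(3))
```

```text
[ 0.5333 -0.2687  0.1381] [-0.72982372  0.03013367 -2.1417132 ] [-0.06142564  0.01234288  0.00651213] 0.02726246819787478
side
lid_blue 0.56 [ 0.532 -0.26   0.126]
tray_in 0.89 [ 0.523 -0.285  0.004]
wrist
lid_blue 0.58 [ 0.558 -0.265  0.126]
tray_in 0.63 [ 0.615 -0.267  0.004]
```

View pics/s3.png

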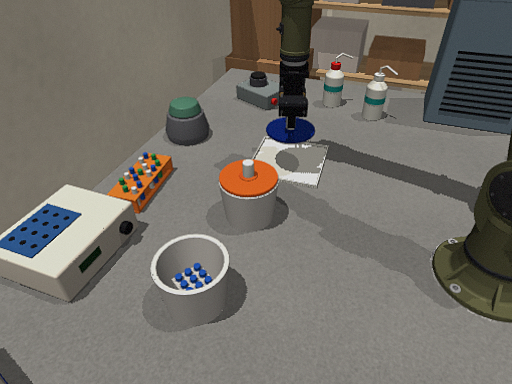

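The lid is level above the tray and the orange bucket hasn't moved. I'll correct by 9 mm and lower it.

>>> play_rows:
  steps:
    - [[-0.003,0.009,0.01,0,0,0,0.0],[0,0,0.02,0,0,0,0.0],[0,0,0.02,0,0,0,0.0],[0,0,0.02,0,0,0,0.0],[0,0,0.015,0,0,0,0.0],[0,0,0.005,0,0,0,0.0],[0,0,0.003,0,0,0,0.0],[0,0,0.002,0,0,0,0.0],[0,0,0,0,0,0,0.0],[0,0,0,0,0,0,0.0]]

```text
time_s: 9.8
tool_pos: [0.5359, -0.2822, 0.0483]
tool_rot: [179.9, -0.1, 17.0]
force: [-0.0, -0.2, -2.4]
grip_width: 0.0274
grasp_force: 30.0
```

>>> play_rows:
  steps:
    - [[0,0,0.002,0,0,0,0.0],[0,0,0.002,0,0,0,0.0],[0,0,0.002,0,0,0,0.0],[0,0,0.002,0,0,0,0.0],[0,0,0.001,0,0,0,0.0],[0,0,0,0,0,0,0.0]]

```text
time_s: 10.4
tool_pos: [0.5352, -0.2819, 0.0382]
tool_rot: [-180.0, 0.0, 17.0]
force: [-0.6, 0.5, -2.0]
grip_width: 0.027
grasp_force: 30.0
```

>>> play_rows:
  steps:
    - [[0,0,0.001,0,0,0,0.0],[0,0,0.001,0,0,0,0.0],[0,0,0,0,0,0,0.0]]

```text
time_s: 10.7
tool_pos: [0.5353, -0.2819, 0.0363]
tool_rot: [-180.0, 0.0, 17.0]
force: [-0.2, 0.0, -2.9]
grip_width: 0.0273
grasp_force: 30.0
```

>>> play_rows:
  steps:
    - [[0,0,0.001,0,0,0,0.0],[0,0,0.001,0,0,0,0.0],[0,0,0,0,0,0,0.0]]

```text
time_s: 11.0
tool_pos: [0.5355, -0.282, 0.0353]
tool_rot: [180.0, 0.0, 17.0]
force: [-2.9, 0.3, 4.1]
grip_width: 0.0272
grasp_force: 30.0
```

Contact: the force went from −2.9 to +4.1 N. I'll open and retreat.

>>> play_rows:
  steps:
    - [[0,0,0,0,0,0,0.04],[0,0,0,0,0,0,0.06],[0,0,0,0,0,0,0.08],[0,0,0,0,0,0,0.08],[0,0,0,0,0,0,0.08],[0,0,0,0,0,0,0.08],[0,0,0,0,0,0,0.08],[0,0,0,0,0,0,0.08]]

```text
time_s: 11.8
tool_pos: [0.5354, -0.282, 0.0344]
tool_rot: [180.0, 0.0, 17.0]
force: [0.5, 0.1, 1.1]
grip_width: 0.0782
grasp_force: 0.0
```

>>> play_rows:
  steps:
    - [[0,0,-0.01,0,0,0,0.08],[0,0,-0.02,0,0,0,0.08],[0,0,-0.03,0,0,0,0.08],[0,0,-0.04,0,0,0,0.08],[0,0,-0.04,0,0,0,0.08],[0,0,-0.04,0,0,0,0.08],[0,0,-0.02,0,0,0,0.08],[0,0,0,0,0,0,0.08],[0,0,0,0,0,0,0.08]]

```text
time_s: 12.7
tool_pos: [0.5354, -0.2819, 0.2349]
tool_rot: [180.0, -0.0, 17.0]
force: [-0.1, 0.3, -0.5]
grip_width: 0.0803
grasp_force: 0.0
```

Run:
```python
from h import *
o=get_obs();print(o["time_s"],np.round(o["tool_pos"],4),o["force"],o["grip_width"])
c=read_camera("side");save(c,"s4");s=silhouettes("side","lid_blue")[0];v,u=np.nonzero(s["pixels"]);print(s["p"],at(c,u.mean(),v.mean(),.026))
```

```text
12.7 [ 0.5354 -0.2819  0.2349] [-0.14757093  0.25596458 -0.45276027] 0.08028749615956327
0.82 [ 0.52994439 -0.26944013  0.026     ]
```

View pics/s4.png

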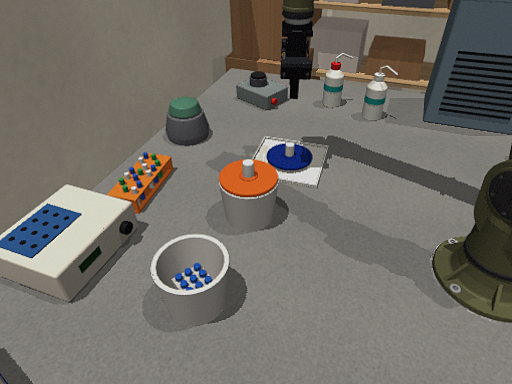

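The lid lies flat and knob up in the middle of the tray at about (290,157). Both buckets are in place and the gripper is clear.

```bash
python3 -c "from cell import *;print(sign_off())"
```

```text
the job is handed in; nothing more can be done
None
```

The blue lid now lies flat, knob up, near the centre of the white tray, set down gently; both buckets look unmoved in the last picture, and the job was handed in at about 13 s (no verdict came back).

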